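# Scoop the alignment target out from under the instrument riser and seat it in its cup

## Task

The dome-footed alignment target has ended up beneath the low instrument riser, out of reach of a gripper. Draw the scoop that is stowed tail-inwards beside it out from under the riser, turn it round, slide its pan in under the overhang until the target sits in the pan, and draw it out in the pan clear of the riser. Then seat the target upright in the pedestal with the concave cup top (not the flat one) and leave the scoop lying flat on the bench; do not tip the target over, and leave the standing post and the roll of tape where they are.

Things in the scene. Friction and masses are not known exactly. Their poses are not given: they have to be found in the camera images.
- riser: Fixed low metal shelf, 135 deep, 320 wide, 74 high. Origin on the bench under the middle of its front lip; x points in under the board, y along the lip to the left, z up. Open at the front; clear height below the board 64. Side walls: inner faces at y = +-152. A back panel (front face at x = 102) ends 7 above the bench: a pan's edge passes under it, the target does not.
- riser_top (a point): Middle of the riser's top, 74 above the bench, 67 behind the front lip. A switch box (38 high) and an iris (62 high) are fixed on the top's rear half. Pushed by the pan, the target slides inwards until its rim meets the back panel, then climbs the pan's sloping edge.
- scoop_tab (a point): Loose scoop (aluminium pan, black handle), 202 long, 84 wide, 0.16 kg: centre of the gripping height of its upright tab, 36 above its underside. Tab: 10 thick (y), 30 long (x), top 48 up, just behind the pan. Scoop axes: x from tail to the pan's front edge, y to the left, z up. It starts tail inwards under the riser, left or right, tab and pan outside before the lip.
- scoop_grip (a point): Centre of the scoop's tail grip, a bar 66 long (x), 14 wide (y), 16 high; 32 above the scoop's underside and 85 behind the tab point (scoop -x). The tail ends 28 behind this point, on a small foot, so the scoop lies level by itself. Axes as scoop_tab.
- scoop_pan (a point): Where the target should sit in the scoop: on the pan's floor (2.5 above the underside), on the centre line, 46 ahead of the tab point, 131 ahead of the grip point. Axes as scoop_tab. The thin sloping front edge is 42 ahead of this point, a 4 high crest that keeps the target in 22 ahead, the rear wall 31 behind; side walls 78 apart inside, 10 high, ending 14 ahead.
- target_center (a point): Alignment target, steel foot and black knob, loose, 0.14 kg, 60 diameter, 49 high: point on its axis, 24 above the lowest point; z along the axis, up. Its polished, slippery foot is spherical (radius 40), so it rocks and rights itself; rim 60 wide, 13 to 17.5 up; knob to grasp 20 diameter, 28 to 49 up. It starts standing beneath the riser, on the other side of its middle from the scoop.
- cup_mouth (a point): Fixed pedestal with a concave cup top, foot 72 square, head 68 diameter: middle of the mouth, level with the rim, 40 above the bench; z up. The cup is a 30 degree cone that centres the target's foot; seated, the target's centre point is about 11 above the rim.
- flat_top (a point): Fixed pedestal of the same size with a flat top, not to be used; this point is at the middle of its top, 40 above the bench. A tall black enclosure stands behind the pedestals and to the right of the riser; keep the arm in front of it.
- post_center (a point): Bystander: a loose steel post standing under the middle of the riser, 13 diameter, 50 high; the point is half-way up.
- tape_center (a point): Bystander: a roll of black tape lying flat among the pedestals, 62 diameter, 19 high; the point is at its centre.

How it is judged:
By the outcome, as a careful person would: the job done as asked, in the order asked, and still so for the second after the job is handed in, with the robot touching nothing.
It also fails if it takes over 72 s, if anything falls off the work surface, if the arm or the gripper's body presses on something with over 40 N, if the wrist force passes 120 N, or if a joint passes its speed limit or range.

## Robot

A 6-joint arm with a two-finger parallel gripper is mounted at the origin on a cart in front of the work surface, level with it; the furniture and walls round the work are solid. World frame = base frame: x ahead of the robot, y to its left, z up, the work surface at z = 0. Lengths are in m, angles in degrees, forces in N, time in s.
With the tool pointing down it reaches from about 0.3 to 0.75 m from the base axis. Payload 8.5 kg.
Tool frame: the origin (TCP) lies midway between the tips of the shut fingers; the grasp point (between the pads) lies env.tcp_to_grasp behind it (env.tcp_to_grasp is the distance from the TCP to the grasp point, in m); z points along the fingers, y is the line along which they close (so a half turn about z gives the same grasp; the last joint's range is limited). The gripper opens to 85 mm and grips with 20 to 120 N. Pads are 22 mm wide; open, the fingers measure 114 mm over their backs; the gripper's body (76 mm by 85 mm) begins 54 mm behind the grasp point. The pads swing forward as they close: fully open they stand 13 mm farther back than shut.
Start: joints at [60.716, 21.807, 74.336, -0, 83.858, -12.336], TCP at [0.16, 0.526, 0.231] pointing down, gripper open.
Joint ranges: [-178.18, 178.18], [-50.72, 133.34], [12.68, 142.11], [-81.47, 261.47], [9.98, 163.14], [-165.26, 165.26]. Speed limits (degrees/s): [136.94, 136.94, 180, 180, 180, 180].

## Interface

Orientations are given as a 3x3 rotation matrix whose columns are the frame's x, y, z axes.
In Python, from rig import observe, optics, job, env gives the robot as it stands. The module is installed in compiled form; this text tells all that it offers.
- The arm moves only by the shell command python3 -m jog 'ROWS' [FORCE]. ROWS is JSON, a list of rows, each a list of 7 numbers: the turn, a rotation vector about the tool's x, y, z in rad, then the shift along the tool's x, y, z in m, then the opening in per cent of the stroke, from 0 (shut) to 100 (fully open). A call has 1 to 10 rows; each row shifts and turns the commanded pose from where the row before left it, along the tool's axes as they then stand; what a row does not reach is not made up. A row lasts 1/8 s, in which the tool goes at most 62.5 mm and 10.7 degrees, less where a joint would pass 70% of its speed; a pose out of reach is approached as far as the arm can. A call is refused whole if a number of a shift passes 0.0625 or a number of a turn 0.188, either way. A call with a gripper value outside its range is refused whole. The fingers move at their own pace and stop on an object; FORCE is the grip in N (left out, the last holds). Time passes only in rows, so rows that do not move let the fingers close. It gives the time, the measured TCP pose, the force, the opening and the grip force at its end, in the units of the state.
- observe(): the state, without advancing time (a new reading comes with each control period).
- optics.get_image(name): name is "scene" or "top" or "wrist"; returns a dict with "pixels" (420x560x3 uint8, red, green, blue), "mtx" (3x3 intrinsics, pixels), "dist_coeffs" ([k1, k2, p1, p2, k3] as OpenCV has them; the pictures are not rectified), "rvec" (rotation vector, rad) and "tvec" (3), from world to camera coordinates, as OpenCV has them. Camera axes: x right, y down, z forward; pixel columns grow to the right and rows downward; lengths in m; the calibration is good to about 2 mm. A picture is of the moment at which its call begins. There is no depth.
- job.close_job(): hands the job in; it is judged then, once.
The state is a dict: "time_s": time; "q": joint angles; "qvel": joint speeds; "joint_efforts": joint torques, N m; "position": TCP position; "tool_rot": TCP orientation; "ft_force": force on the tool from outside, world axes, zero at the start; "wrist_torque": the same for the moment, N m; "grip_width": finger opening in m; "gripper_force": force on a finger pad.
Only numpy, scipy, OpenCV 4.12 (cv2) and the standard library are available. Lean on these libraries where they do the work, as an engineer would, in place of code of your own. Each camera call takes 0.05 s, during which the arm holds its last target. There are 200 camera calls.

## Working session

There is one attempt and no reset: what is moved stays moved. The work goes in short steps, Python scripts to look and compute and a shell command to move; the robot and the scene stay as the last step left them, time stands still between calls to the robot, and variables do not carry over. Pictures are saved under pics/ and viewed, at most 10 in all, crops included, and the job is handed in when it is done.

```bash
mkdir -p pics; cat > h.py <<'E'
import numpy as np, cv2
from rig import observe, optics, job, env
def grab(n,f=None):
    d=optics.get_image(n)
    if f: cv2.imwrite('pics/'+f,cv2.cvtColor(d['pixels'],cv2.COLOR_RGB2BGR))
    return d
def ray(d,uv):
    R=cv2.Rodrigues(np.array(d['rvec'],float))[0]; t=np.array(d['tvec'],float).ravel()
    p=cv2.undistortPoints(np.array(uv,float).reshape(-1,1,2),np.array(d['mtx'],float),np.array(d['dist_coeffs'],float)).reshape(-1,2)
    return -R.T@t, np.c_[p,np.ones(len(p))]@R
def onz(d,uv,z):
    c,v=ray(d,uv); return c+v*((z-c[2])/v[:,2])[:,None]
def proj(d,P):
    return cv2.projectPoints(np.array(P,float).reshape(-1,3),np.array(d['rvec'],float),np.array(d['tvec'],float),np.array(d['mtx'],float),np.array(d['dist_coeffs'],float))[0].reshape(-1,2)
E
python3 - <<'E'
from h import *
np.set_printoptions(precision=4,suppress=True)
import pickle
D={n:grab(n,n+'0.png') for n in('scene','top','wrist')}
pickle.dump(D,open('d0.pkl','wb'))
for n in D: print(n, ray(D[n],[[280,210]]))
s=observe(); print(s['position'],s['tool_rot'],s['grip_width'],env.tcp_to_grasp,s['time_s'])
E
```

```text
scene (array([-0.1813,  0.0854,  0.562 ]), array([[ 0.8243, -0.128 , -0.5516]]))
top (array([ 0.497 , -0.0117,  1.2726]), array([[ 0.0653, -0.0068, -0.9979]]))
wrist (array([0.0839, 0.5485, 0.3738]), array([[ 0.3072, -0.0875, -0.9477]]))
[0.1602 0.5259 0.2309] [[-0.9566  0.2915 -0.0005]
 [ 0.2915  0.9566 -0.0009]
 [ 0.0002 -0.0011 -1.    ]] 0.08537784490273521 0.0187 0.15
```

View pics/scene0.png

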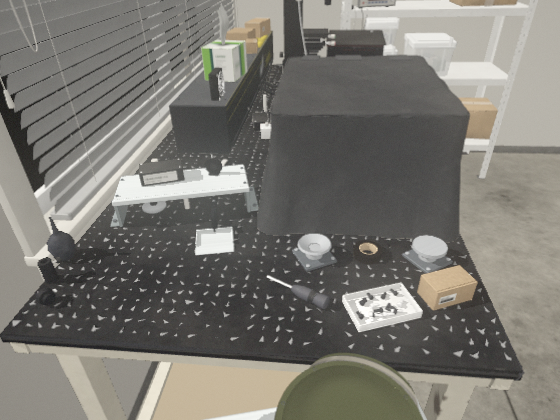

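View pics/top0.png

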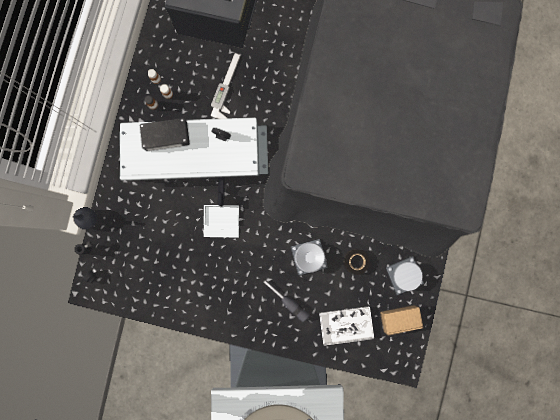

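```bash
python3 - <<'E'
from h import *
import pickle
a=cv2.imread('pics/scene0.png')[155:275,95:355]; b=cv2.imread('pics/top0.png')[110:290,110:280]
a=cv2.resize(a,None,fx=3,fy=3,interpolation=cv2.INTER_CUBIC); cv2.imwrite('pics/c1.png',a)
b=cv2.resize(b,None,fx=3.3,fy=3.3,interpolation=cv2.INTER_CUBIC); cv2.imwrite('pics/c2.png',b)
E
```

```text
(no output)
```

View pics/c1.png

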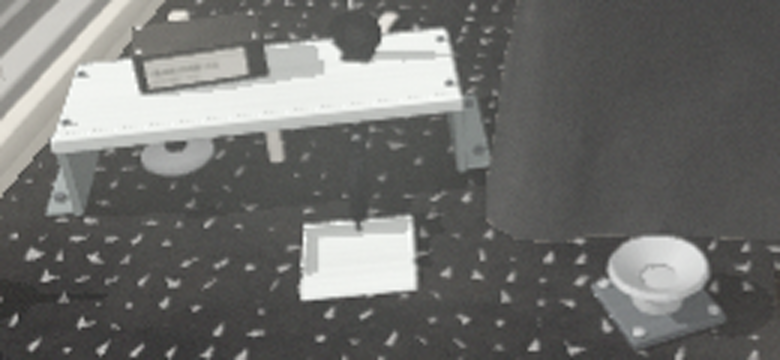

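View pics/c2.png

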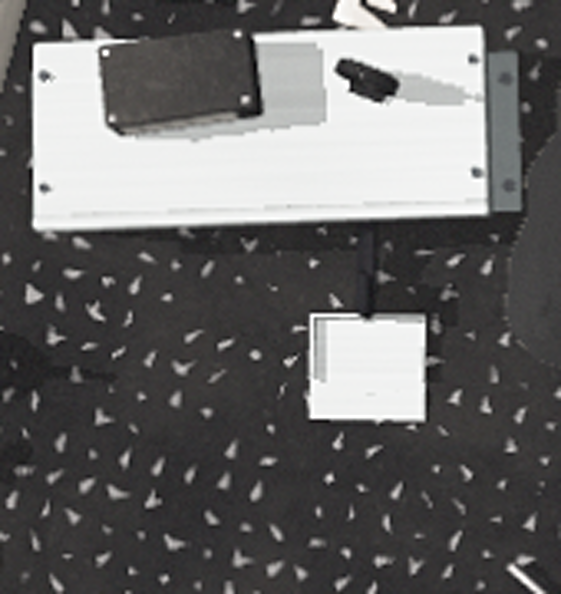

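```bash
python3 - <<'E'
from h import *
import pickle
np.set_printoptions(precision=4,suppress=True)
D=pickle.load(open('d0.pkl','rb')); T,S=D['top'],D['scene']
c2=lambda p: np.array(p,float)/3.3+110
c1=lambda p: np.array(p,float)/3+[95,155]
L=onz(T,c2([[33,230],[488,213]]),.074); L2=onz(S,c1([[52,138],[464,105]]),.074)
print('lip',L,L2, np.linalg.norm(L[0]-L[1]))
y=(L[0]-L[1]);y/=np.linalg.norm(y); x=np.array([y[1],-y[0],0]); o=(L.mean(0)); o[2]=0
print('riser o',o,'x',x,'yaw',np.degrees(np.arctan2(x[1],x[0])))
print('panfront',onz(T,c2([[309,420],[426,420]]),.003),onz(S,c1([[302,299],[416,291]]),.003))
print('panrear',onz(T,c2([[309,314],[426,314]]),.01),onz(S,c1([[303,222],[413,217]]),.01))
for h in(.04,.048): print('handle',onz(T,c2([[366,235],[366.5,305]]),h))
rim=onz(S,c1([[141,153],[214,153],[177,176]]),.0155); print('rim',rim,(rim-o)@np.c_[x,y])
post=onz(S,c1([[277,160]]),0); print('post',post,(post-o)@np.c_[x,y])
for n,d,w in(('T',T,[(290,240,330,275),(388,256,426,294)]),('S',S,[(293,232,335,262),(408,234,452,262)])):
  for a,b,c,e in w:
    g=cv2.cvtColor(d['pixels'],cv2.COLOR_RGB2GRAY)[b:e,a:c]
    m=(g>125).astype('u1'); cs=max(cv2.findContours(m,0,1)[0],key=cv2.contourArea)
    el=cv2.fitEllipse(cv2.convexHull(cs)); print(n,el, onz(d,[[el[0][0]+a,el[0][1]+b]],.04))
print('tape',onz(T,[[357,262]],.0095))
E
```

```text
lip [[0.6542 0.3484 0.074 ]
 [0.658  0.0289 0.074 ]] [[0.6622 0.348  0.074 ]
 [0.6479 0.029  0.074 ]] 0.31952753372358955
riser o [0.6561 0.1887 0.    ] x [0.9999 0.0119 0.    ] yaw 0.6836296417219533
panfront [[0.5185 0.1652 0.003 ]
 [0.5166 0.0797 0.003 ]] [[0.5165 0.1653 0.003 ]
 [0.5098 0.083  0.003 ]]
panrear [[0.5956 0.1632 0.01  ]
 [0.5936 0.0777 0.01  ]] [[0.6028 0.1642 0.01  ]
 [0.5928 0.0789 0.01  ]]
handle [[0.6488 0.1175 0.04  ]
 [0.5987 0.1179 0.04  ]]
handle [[0.6478 0.1167 0.048 ]
 [0.598  0.117  0.048 ]]
rim [[0.7228 0.2999 0.0155]
 [0.7104 0.2385 0.0155]
 [0.6805 0.2663 0.0155]] [[0.0681 0.1105]
 [0.055  0.0492]
 [0.0254 0.0774]]
post [[0.7134 0.1883 0.    ]] [[ 0.0574 -0.001 ]]
T ((18.037185668945312, 16.49420928955078), (34.42032241821289, 36.15491485595703), 75.74656677246094) [[ 0.4673 -0.0829  0.04  ]]
T ((19.770427703857422, 19.378053665161133), (28.183420181274414, 34.76398849487305), 0.22485753893852234) [[ 0.4163 -0.3167  0.04  ]]
S ((18.454504013061523, 15.715292930603027), (29.25452995300293, 38.12253952026367), 70.17066192626953) [[ 0.4474 -0.0757  0.04  ]]
S ((17.64234733581543, 15.00168228149414), (28.178789138793945, 42.395843505859375), 85.98041534423828) [[ 0.3997 -0.3011  0.04  ]]
tape [[ 0.4502 -0.2018  0.0095]]
```

```bash
python3 -m jog '[[0,0,-0.135,0,0,0,100],[0,0,-0.135,0,0,0,100],[0,0,0,-0.0456,-0.0395,0,100],[0,0,0,-0.0456,-0.0395,0,100],[0,0,0,-0.0456,-0.0395,0,100],[0,0,0,-0.0456,-0.0395,0,100],[0,0,0,-0.0456,-0.0395,0,100],[0,0,0,-0.0456,-0.0395,0,100],[0,0,0,-0.0456,-0.0395,0,100],[0,0,0,-0.0456,-0.0395,0,100]]' 40
python3 -m jog '[[0,0,0,-0.0456,-0.0395,0,100],[0,0,0,-0.0456,-0.0395,0,100],[0,0,0,0,0,0,100]]'
python3 - <<'E'
from h import *
import pickle
d=grab('wrist','w1.png'); pickle.dump(d,open('w1.pkl','wb')); print(observe()['tool_rot'])
E
```

```text
time_s: 1.4
position: [0.518, 0.1992, 0.2312]
tool_rot: [[-1.0, 0.026, -0.0], [0.026, 1.0, 0.0], [0.0, 0.0, -1.0]]
ft_force: [0.0, 0.5, -0.1]
grip_width: 0.0854
gripper_force: 0.0
time_s: 1.78
position: [0.6081, 0.1163, 0.2298]
tool_rot: [[-1.0, 0.03, -0.001], [0.03, 1.0, -0.0], [0.001, -0.001, -1.0]]
ft_force: [-0.8, 0.1, 0.4]
grip_width: 0.0854
gripper_force: 0.0
[[-9.99599341e-01  2.82581091e-02 -1.62355182e-03]
 [ 2.82580194e-02  9.99600659e-01  7.81789939e-05]
 [ 1.62511266e-03  3.22693119e-05 -9.99998679e-01]]
```

View pics/w1.png

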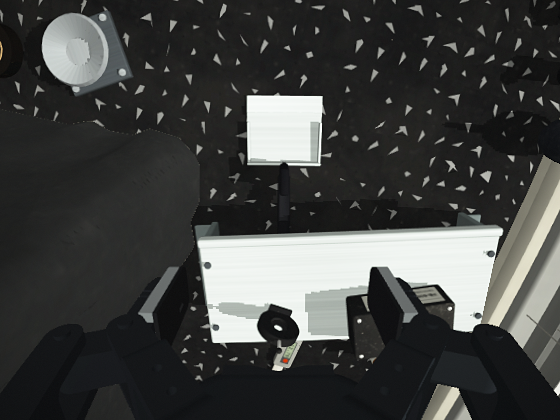

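```bash
python3 - <<'E'
from h import *
import pickle
np.set_printoptions(precision=4,suppress=True)
d=pickle.load(open('w1.pkl','rb'))
print('pan f',onz(d,[[247,96],[322,97]],.003),'r',onz(d,[[247,163],[320,164]],.01))
print('tab',onz(d,[[284,165],[284,180]],.048)); print('grip',onz(d,[[283.5,200],[283,220]],.04))
print('lip',onz(d,[[197,240],[501,227]],.074))
g=cv2.cvtColor(d['pixels'],cv2.COLOR_RGB2GRAY)
m=(g[0:95,35:115]>110).astype('u1'); m=cv2.morphologyEx(m,cv2.MORPH_OPEN,np.ones((5,5)))
c=max(cv2.findContours(m,0,1)[0],key=cv2.contourArea); el=cv2.fitEllipse(c); print(el,onz(d,[[el[0][0]+35,el[0][1]]],.038), onz(d,[[75,49]],.04))
for y,x0,x1 in((175,270,300),(190,270,300),(205,270,300),(215,270,300)): print(y,g[y,x0:x1])
E
```

```text
pan f [[0.5178 0.0837 0.003 ]
 [0.5213 0.1672 0.003 ]] r [[0.5918 0.0802 0.01  ]
 [0.5955 0.1646 0.01  ]]
tab [[0.5885 0.1223 0.048 ]
 [0.6044 0.122  0.048 ]]
grip [[0.6287 0.121  0.04  ]
 [0.6521 0.1198 0.04  ]]
lip [[0.659  0.0302 0.074 ]
 [0.6547 0.3494 0.074 ]]
((40.036293029785156, 49.740474700927734), (64.33448791503906, 75.00504302978516), 159.09091186523438) [[ 0.4656 -0.0837  0.038 ]] [[ 0.4653 -0.0824  0.04  ]]
175 [25 27 26 26 27 25 26 26 22 16 16 20 24 24 25 26 28 28 26 35 38 42 43 43
 42 41 42 39 39 39]
190 [25 24 23 23 22 22 26 19 17 17 17 21 24 24 27 29 29 28 26 26 31 34 34 33
 34 34 34 33 34 35]
205 [ 19  83 108 113 117  82  40  20  18  31  40  38  39  39  38  35  34  33
  32  24  21  21  21  20  19  21  21  21  23  22]
215 [21 20 21 21 22 23 22 18 20 31 38 39 38 33 31 33 31 27 21 17 19 23 23 22
 23 22 23 23 23 25]
```

```bash
python3 -m jog '[[0,0,0.015,0,0.0055,0.05,100],[0,0,0,0,0,0.06,100],[0,0,0,0,0,0.05,100],[0,0,0,0,0,0.03,100],[0,0,0,0,0,0.022,100],[0,0,0,0,0,0,40],[0,0,0,0,0,0,0],[0,0,0,0,0,0,0],[0,0,0,0,0,0,0],[0,0,0,0,0,0,0]]' 60
python3 -m jog '[[0,0,0,0,0,0,0],[0,0,0,0,0,0,0]]'
```

```text
time_s: 3.08
position: [0.6065, 0.1248, 0.0202]
tool_rot: [[-0.999, 0.041, 0.001], [0.041, 0.999, -0.0], [-0.001, -0.0, -1.0]]
ft_force: [-0.4, -1.6, 6.1]
grip_width: 0.0089
gripper_force: 65.2
time_s: 3.32
position: [0.6065, 0.1248, 0.0202]
tool_rot: [[-0.999, 0.041, 0.001], [0.041, 0.999, -0.0], [-0.001, -0.0, -1.0]]
ft_force: [-0.8, -0.3, 5.9]
grip_width: 0.0088
gripper_force: 65.2
```

```bash
python3 -m jog '[[0,0,0,0,0,-0.006,0],[0,0,0,0.02,0,0,0],[0,0,0,0.035,0,0,0],[0,0,0,0.035,0,0,0],[0,0,0,0.01,0,-0.006,0],[0,0,0,0,0.04,0,0],[0,0,0,0,0.045,0,0],[0,0,0,0,0.04,0,0],[0,0,0,0,0.016,0,0],[0,0,0.09,0,0,0,0]]'
python3 -m jog '[[0,0,0.17,0,0,0,0],[0,0,0.17,0,0,0,0],[0,0,0.17,0,0,0,0],[0,0,0.17,0,0,0,0],[0,0,0.17,0,0,0,0],[0,0,0.17,0,0,0,0],[0,0,0.17,0,0,0,0],[0,0,0.17,0,0,0,0],[0,0,0.17,0,0,0,0]]'
python3 -m jog '[[0,0,0.17,0,0,0,0],[0,0,0.17,0,0,0,0],[0,0,0.17,0,0,0,0],[0,0,0.17,0,0,0,0],[0,0,0.17,0,0,0,0],[0,0,0.17,0,0,0,0],[0,0,0.17,0,0,0,0],[0,0,0.17,0,0,0,0],[0,0,0.107,0,0,0,0],[0,0,0,0,0,0,0]]'
python3 - <<'E'
from h import *
import pickle
D={n:grab(n) for n in('top','scene')}; pickle.dump(D,open('d1.pkl','wb'))
a=cv2.resize(D['scene']['pixels'][150:280,80:280],None,fx=2.8,fy=2.8,interpolation=cv2.INTER_CUBIC)
b=cv2.resize(D['top']['pixels'][110:300,100:280],None,fx=2,fy=2,interpolation=cv2.INTER_CUBIC)
im=np.zeros((364+0+0,560,3),'u1'); im[:]=a[:364]
cv2.imwrite('pics/m1.png',im[:,:,::-1]); 
E
```

```text
time_s: 4.58
position: [0.5122, 0.2708, 0.0314]
tool_rot: [[-0.991, 0.131, 0.0], [0.131, 0.991, 0.0], [-0.0, 0.0, -1.0]]
ft_force: [0.5, -0.4, -2.7]
grip_width: 0.0094
gripper_force: 64.8
time_s: 5.7
position: [0.5124, 0.2692, 0.0314]
tool_rot: [[0.096, 0.995, -0.0], [0.995, -0.096, -0.0], [-0.0, 0.0, -1.0]]
ft_force: [-0.6, 0.2, -1.8]
grip_width: 0.0092
gripper_force: 64.8
time_s: 6.95
position: [0.5123, 0.2694, 0.0314]
tool_rot: [[1.0, 0.014, -0.0], [0.014, -1.0, -0.0], [-0.0, 0.0, -1.0]]
ft_force: [0.4, 0.1, -1.4]
grip_width: 0.0091
gripper_force: 64.8
```

View pics/m1.png

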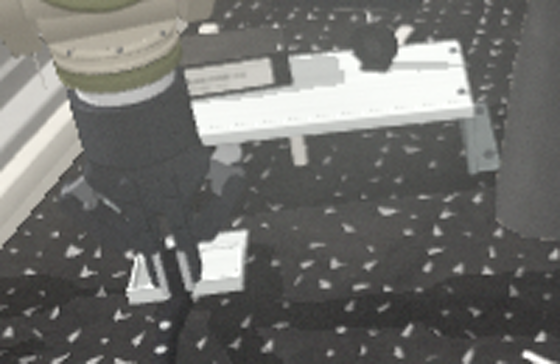

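```bash
python3 -m jog '[[0,0,0,0,0,0.006,0],[0,0,0,0,0,0.005,0],[0,0,0,0,0,0,20],[0,0,0,0,0,0,60],[0,0,0,0,0,0,100],[0,0,0,0,0,0,100],[0,0,0,0,0,-0.03,100],[0,0,0,0,0,-0.03,100],[0,0,0,-0.04,0,0,100],[0,0,0,-0.045,0,0,100]]'
python3 -m jog '[[0,0,0,0,0,0.03,100],[0,0,0,0,0,0.025,100],[0,0,0,0,0,0.010,100],[0,0,0,0,0,0,50],[0,0,0,0,0,0,0],[0,0,0,0,0,0,0],[0,0,0,0,0,0,0],[0,0,0,0,0,0,0],[0,0,0,0,0,0,0]]'
python3 - <<'E'
from h import *
import pickle
d=grab('wrist','w2.png'); pickle.dump(d,open('w2.pkl','wb')); d=grab('scene'); pickle.dump(d,open('s2.pkl','wb'))
cv2.imwrite('pics/m2.png',np.hstack([cv2.resize(d['pixels'][150:290,80:220],(400,400),interpolation=2),cv2.resize(pickle.load(open('w2.pkl','rb'))['pixels'],(400,300)).repeat(1,0) if 0 else cv2.resize(pickle.load(open('w2.pkl','rb'))['pixels'],(400,400))])[:,:,::-1])
E
```

```text
time_s: 8.3
position: [0.4262, 0.2686, 0.0805]
tool_rot: [[1.0, 0.013, 0.001], [0.013, -1.0, 0.0], [0.001, -0.0, -1.0]]
ft_force: [0.1, 0.3, -0.1]
grip_width: 0.0855
gripper_force: 0.0
time_s: 9.43
position: [0.4272, 0.2688, 0.0159]
tool_rot: [[1.0, 0.014, 0.001], [0.014, -1.0, 0.0], [0.001, -0.0, -1.0]]
ft_force: [-1.7, -0.9, 5.6]
grip_width: 0.0129
gripper_force: 58.7
```

View pics/m2.png

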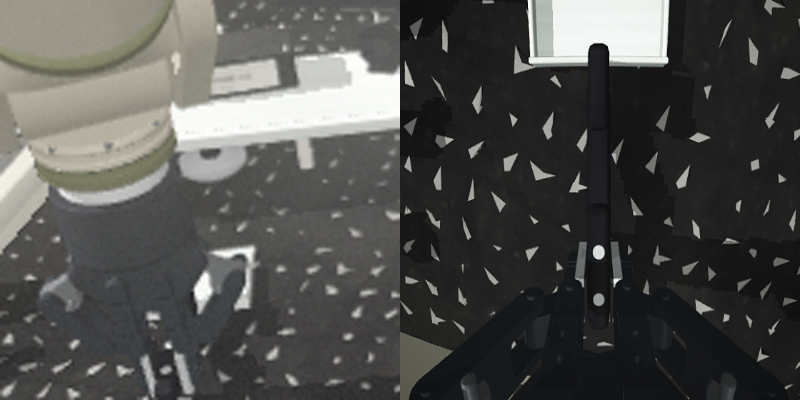

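```bash
python3 -m jog '[[0,0,0,0.02,0,0,0],[0,0,0,0.03,0,0,0],[0,0,0,0.02,0,0,0],[0,0,0,0.012,0,0,0],[0,0,0,0.012,0,0,0],[0,0,0,0.012,0,0,0],[0,0,0,0.012,0,0,0],[0,0,0,0.012,0,0,0]]'
python3 -m jog '[[0,0,0,0.01,0,0,0],[0,0,0,0.01,0,0,0],[0,0,0,0,0,0,0]]'
python3 - <<'E'
from h import *
import pickle
d=grab('scene'); e=grab('top'); w=grab('wrist'); pickle.dump((d,e,w),open('d3.pkl','wb'))
cv2.imwrite('pics/m3.png',np.hstack([cv2.resize(d['pixels'][160:280,80:200],(400,400),interpolation=2),cv2.resize(w['pixels'],(400,400))])[:,:,::-1])
E
```

```text
time_s: 10.52
position: [0.5551, 0.2708, 0.0159]
tool_rot: [[1.0, 0.014, -0.005], [0.014, -1.0, -0.0], [-0.005, 0.0, -1.0]]
ft_force: [-11.9, -0.1, 11.7]
grip_width: 0.013
gripper_force: 59.9
time_s: 10.9
position: [0.5768, 0.271, 0.0159]
tool_rot: [[1.0, 0.014, -0.001], [0.014, -1.0, 0.0], [-0.001, -0.0, -1.0]]
ft_force: [-2.8, 0.5, 6.1]
grip_width: 0.0126
gripper_force: 59.2
```

View pics/m3.png

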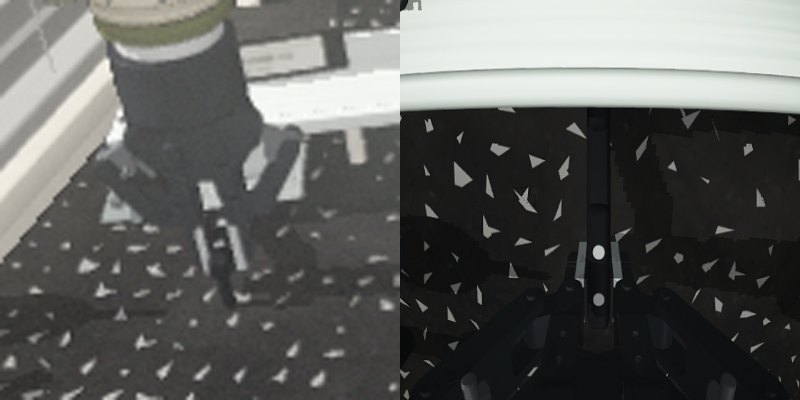

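```bash
for i in 1; do python3 -m jog '[[0,0,0,0.006,0,0,0],[0,0,0,0.006,0,0,0]]' | grep -E 'pos|ft'; done; python3 -m jog '[[0,0,0,0.004,0,0,0],[0,0,0,0.004,0,0,0]]'| grep -E 'pos|ft';python3 -m jog '[[0,0,0,0.003,0,0,0],[0,0,0,0,0,0,0],[0,0,0,0,0,0,0]]'| grep -E 'pos|ft'
```

```text
position: [0.5873, 0.2712, 0.0159]
ft_force: [-10.7, 0.5, 10.0]
position: [0.5952, 0.2714, 0.0159]
ft_force: [-9.3, 0.1, 10.2]
position: [0.5987, 0.2714, 0.0159]
ft_force: [-7.1, 0.2, 7.7]
```

```bash
python3 -m jog '[[0,0,0,-0.004,0,0,0],[0,0,0,-0.008,0,0,0],[0,0,0,-0.01,0,0,0],[0,0,0,-0.01,0,0,0],[0,0,0,-0.01,0,0,0],[0,0,0,-0.01,0,0,0],[0,0,0,-0.01,0,0,0],[0,0,0,-0.01,0,0,0],[0,0,0,-0.01,0,0,0],[0,0,0,0,0,0,0]]'| grep -E 'pos|ft'
python3 - <<'E'
from h import *
import pickle
d=grab('scene'); e=grab('top'); w=grab('wrist'); pickle.dump((d,e,w),open('d4.pkl','wb'))
cv2.imwrite('pics/m4.png',np.hstack([cv2.resize(d['pixels'][160:280,80:200],(400,400),interpolation=2),cv2.resize(w['pixels'],(400,400))])[:,:,::-1])
E
```

```text
position: [0.5172, 0.2701, 0.0159]
ft_force: [-1.7, -0.6, 8.4]
```

View pics/m4.png

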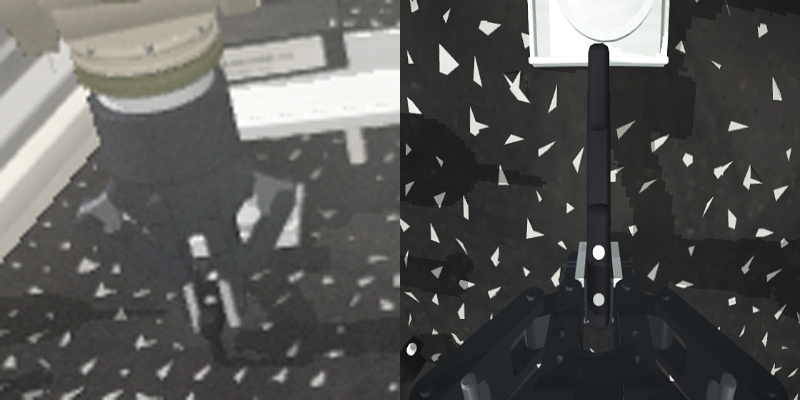

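```bash
python3 -m jog '[[0,0,0,-0.006,0,0,0],[0,0,0,-0.01,0,0,0],[0,0,0,-0.012,0,0,0],[0,0,0,-0.012,0,0,0],[0,0,0,-0.012,0,0,0],[0,0,0,-0.012,0,0,0],[0,0,0,-0.012,0,0,0],[0,0,0,-0.007,0,0,0],[0,0,0,-0.003,0,0,0],[0,0,0,0,0,0,0]]'| grep -E 'pos|ft'
python3 -m jog '[[0,0,0,0,0,0,10],[0,0,0,0,0,0,30],[0,0,0,0,0,0,60],[0,0,0,0,0,0,100],[0,0,0,0,0,0,100],[0,0,0,0,0,-0.04,100],[0,0,0,0,0,-0.05,100],[0,0,0,0,0,-0.05,100],[0,0,0,0.05,0,-0.03,100],[0,0,0,0,0,0,100]]'
python3 - <<'E'
from h import *
import pickle
w=grab('wrist','w5.png'); pickle.dump(w,open('d5.pkl','wb')); pickle.dump((grab('top'),grab('scene')),open('d5b.pkl','wb'))
E
```

```text
position: [0.4324, 0.269, 0.0159]
ft_force: [2.9, -0.0, 6.5]
time_s: 15.82
position: [0.4849, 0.2695, 0.1873]
tool_rot: [[1.0, 0.012, 0.006], [0.012, -1.0, 0.002], [0.006, -0.001, -1.0]]
ft_force: [-0.9, 0.7, -1.3]
grip_width: 0.0855
gripper_force: 0.0
```

View pics/w5.png

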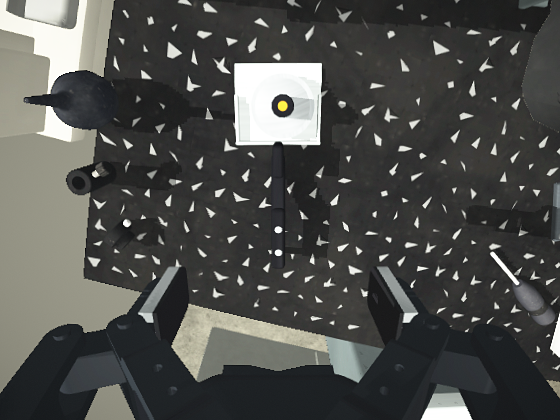

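```bash
python3 - <<'E'
from h import *
import pickle
np.set_printoptions(precision=4,suppress=True)
w=pickle.load(open('d5.pkl','rb')); T,S=pickle.load(open('d5b.pkl','rb'))
for n,d in(('w',w),('T',T),('S',S)):
    p=d['pixels'].astype(int); m=((p[:,:,0]>150)&(p[:,:,1]>120)&(p[:,:,2]<90)).astype('u1')
    k,_,st,c=cv2.connectedComponentsWithStats(m)
    for i in range(1,k):
        if st[i,4]>3: print(n,c[i],st[i,4],onz(d,[c[i]],.0515))
E
```

```text
w [282.125 105.5  ] 80 [[0.5651 0.2661 0.0515]]
T [158.2 218.2] 5 [[0.5643 0.2644 0.0515]]
```

```bash
python3 -m jog '[[0,0,0,0.04,0.0025,0,100],[0,0,0,0.04,0.0025,0.02,100],[0,0,0,0,0,0.05,100],[0,0,0,0,0,0.05,100],[0,0,0,0,0,0.03,100],[0,0,0,0,0,0.01,100],[0,0,0,0,0,0,100]]' 30
python3 - <<'E'
from h import *
print(observe()['position'])
E
```

```text
time_s: 16.85
position: [0.5615, 0.2657, 0.0252]
tool_rot: [[1.0, 0.014, -0.001], [0.014, -1.0, -0.0], [-0.001, 0.0, -1.0]]
ft_force: [0.8, 0.0, -0.3]
grip_width: 0.0856
gripper_force: 0.0
[0.56154847 0.26569911 0.02523982]
```

Correct x by +3.5 mm, then close gently and lift.

```bash
python3 -m jog '[[0,0,0,0.0035,0,0,100],[0,0,0,0,0,0,50],[0,0,0,0,0,0,30],[0,0,0,0,0,0,15],[0,0,0,0,0,0,0],[0,0,0,0,0,0,0],[0,0,0,0,0,0,0]]' 35
python3 -m jog '[[0,0,0,0,0,-0.005,0],[0,0,0,0,0,-0.015,0],[0,0,0,0,0,-0.03,0],[0,0,0,0,0,-0.03,0],[0,0,0,0,0,-0.03,0],[0,0,0,0,0,0,0]]'
python3 - <<'E'
from h import *
import pickle
w=grab('wrist','w6.png'); s=grab('scene'); pickle.dump((w,s),open('d6.pkl','wb'))
cv2.imwrite('pics/m6.png',np.hstack([cv2.resize(s['pixels'][130:290,80:240],(400,400),interpolation=2),cv2.resize(w['pixels'],(400,400))])[:,:,::-1])
E
```

```text
time_s: 17.73
position: [0.5656, 0.2656, 0.0255]
tool_rot: [[1.0, 0.014, 0.0], [0.014, -1.0, 0.0], [0.0, -0.0, -1.0]]
ft_force: [-0.5, -0.7, 1.9]
grip_width: 0.0187
gripper_force: 34.2
time_s: 18.48
position: [0.5665, 0.266, 0.1382]
tool_rot: [[1.0, 0.014, 0.005], [0.014, -1.0, 0.001], [0.005, -0.001, -1.0]]
ft_force: [0.2, -0.4, -1.7]
grip_width: 0.0187
gripper_force: 34.3
```

View pics/m6.png

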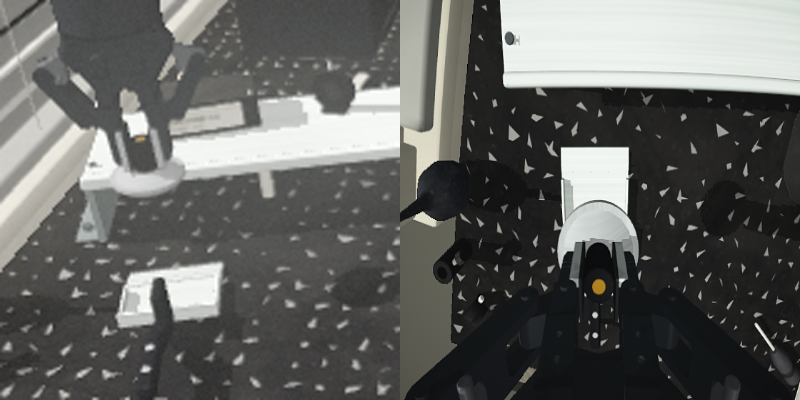

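```bash
python3 -m jog '[[0,0,-0.09,0,0,0,0],[0,0,-0.172,0,0,0,0],[0,0,-0.172,0,0,0,0],[0,0,-0.172,0,0,0,0],[0,0,-0.172,0,0,0,0],[0,0,-0.172,0,0,0,0],[0,0,-0.172,0,0,0,0],[0,0,-0.172,0,0,0,0],[0,0,-0.172,0,0,0,0],[0,0,-0.172,0,0,0,0]]' >/dev/null
python3 -m jog '[[0,0,-0.172,0,0,0,0],[0,0,-0.172,0,0,0,0],[0,0,-0.172,0,0,0,0],[0,0,-0.172,0,0,0,0],[0,0,-0.172,0,0,0,0],[0,0,-0.172,0,0,0,0],[0,0,-0.172,0,0,0,0],[0,0,-0.172,0,0,0,0],[0,0,-0.1,0,0,0,0],[0,0,0,0,0,0,0]]'
```

```text
time_s: 21.08
position: [0.5649, 0.2655, 0.1339]
tool_rot: [[-1.0, 0.015, -0.003], [0.015, 1.0, -0.001], [0.003, -0.001, -1.0]]
ft_force: [0.3, 0.4, -1.1]
grip_width: 0.019
gripper_force: 34.2
```

```bash
python3 -m jog '[[0,0,0,0.0045,-0.018,0,0],[0,0,0,0.0105,-0.039,0,0],[0,0,0,0.0105,-0.039,0,0],[0,0,0,0.0105,-0.039,0,0],[0,0,0,0.0105,-0.039,0,0],[0,0,0,0.0105,-0.039,0,0],[0,0,0,0.0105,-0.039,0,0],[0,0,0,0.0105,-0.039,0,0],[0,0,0,0.0105,-0.039,0,0],[0,0,0,0.005,-0.02,0,0]]' >/dev/null
python3 -m jog '[[0,0,0,0,0,0,0],[0,0,0,0,0,0,0]]'
python3 - <<'E'
from h import *
import pickle
np.set_printoptions(precision=4,suppress=True)
d=grab('wrist','w7.png'); e=grab('top','t7.png'); pickle.dump((d,e),open('d7.pkl','wb'))
print(proj(d,[[.4662,-.083,.04]]))
# old top image: circle check of cup from frame before
T=pickle.load(open('d5b.pkl','rb'))[0]
g=cv2.cvtColor(T['pixels'],cv2.COLOR_RGB2GRAY)[238:278,288:332]
for th in(100,125,150):
    m=(g>th).astype('u1'); m=cv2.morphologyEx(m,cv2.MORPH_OPEN,np.ones((5,5),'u1'))
    c=max(cv2.findContours(m,0,1)[0],key=cv2.contourArea); el=cv2.fitEllipse(cv2.convexHull(c)); print(th,el,onz(T,[[el[0][0]+288,el[0][1]+238]],.04))
E
```

```text
time_s: 22.58
position: [0.4668, -0.0827, 0.1353]
tool_rot: [[-1.0, 0.015, -0.0], [0.015, 1.0, 0.0], [0.0, 0.0, -1.0]]
ft_force: [-0.7, 0.2, -2.1]
grip_width: 0.0181
gripper_force: 34.4
[[278.4708 208.6921]]
100 ((20.871980667114258, 18.216768264770508), (30.28788948059082, 32.74372100830078), 135.83372497558594) [[ 0.4679 -0.0848  0.04  ]]
125 ((20.707279205322266, 17.09843635559082), (25.161903381347656, 29.17682456970215), 86.5879135131836) [[ 0.4706 -0.0845  0.04  ]]
150 ((20.297096252441406, 11.886211395263672), (14.43148136138916, 22.23284912109375), 86.42119598388672) [[ 0.4827 -0.0839  0.04  ]]
```

```bash
python3 -m jog '[[0,0,0,0,0,0.03,0],[0,0,0,0,0,0.03,0],[0,0,0,0,0,0.015,0],[0,0,0,0,0,0.005,0],[0,0,0,0,0,0,0]]'; python3 -m jog '[[0,0,0,0,0,0.002,0],[0,0,0,0,0,0,0]]' | grep -E 'pos|ft'; python3 -m jog '[[0,0,0,0,0,0.002,0],[0,0,0,0,0,0,0]]' | grep -E 'pos|ft'
```

```text
time_s: 23.3
position: [0.4674, -0.0827, 0.0555]
tool_rot: [[-1.0, 0.013, 0.0], [0.013, 1.0, -0.0], [-0.0, -0.0, -1.0]]
ft_force: [-0.3, -0.1, -1.9]
grip_width: 0.0192
gripper_force: 34.5
position: [0.4674, -0.083, 0.0536]
ft_force: [-0.5, 0.5, -2.7]
position: [0.4673, -0.0832, 0.0517]
ft_force: [-2.1, -0.9, 2.3]
```

```bash
python3 -m jog '[[0,0,0,0.001,0,0,0],[0,0,0,0,0,0,0]]' | grep -E 'pos|ft'; python3 -m jog '[[0,0,0,0,0,0.001,0],[0,0,0,0,0,0,0]]' | grep -E 'pos|ft'
```

```text
position: [0.4661, -0.083, 0.0513]
ft_force: [-1.4, -0.6, 0.2]
position: [0.4662, -0.0833, 0.051]
ft_force: [-3.7, -1.8, 10.0]
```

```bash
python3 -m jog '[[0,0,0,0.001,-0.0005,-0.0005,0],[0,0,0,0,0,0,0]]' | grep -E 'pos|ft'; python3 -m jog '[[0,0,0,0,0,0,22],[0,0,0,0,0,0,26],[0,0,0,0,0,0,35],[0,0,0,0,0,0,60],[0,0,0,0,0,0,100],[0,0,0,0,0,0,100],[0,0,0,0,0,0,100],[0,0,0,0,0,-0.02,100],[0,0,0,0,0,-0.05,100],[0,0,0,0,0,-0.06,100]]'; python3 -m jog '[[0,0,0,0.05,0,-0.02,100],[0,0,0,0.05,0,0,100],[0,0,0,0,0,0,100],[0,0,0,0,0,0,100],[0,0,0,0,0,0,100],[0,0,0,0,0,0,100]]'
python3 - <<'E'
from h import *
import pickle
np.set_printoptions(precision=4,suppress=True)
w,T,S=[grab(n,'f_%s.png'%n) for n in('wrist','top','scene')]; pickle.dump((w,T,S),open('d8.pkl','wb'))
for n,d in(('w',w),('T',T),('S',S)):
    p=d['pixels'].astype(int); m=((p[:,:,0]>150)&(p[:,:,1]>120)&(p[:,:,2]<90)).astype('u1')
    k,_,st,c=cv2.connectedComponentsWithStats(m)
    for i in range(1,k):
        if st[i,4]>3: print(n,c[i],st[i,4],onz(d,[c[i]],.076))
# change of picture in regions around post / tape, against start
import itertools
D0=pickle.load(open('d0.pkl','rb'))
for n,d,r in(('post S',(D0['scene'],S),(196,210,180,195)),('tape T',(D0['top'],T),(250,275,343,371)),('flat T',(D0['top'],T),(256,294,388,426))):
    a,b=[x['pixels'][r[0]:r[1],r[2]:r[3]].astype(int) for x in d]; print(n,abs(a-b).mean(),abs(a-b).max())
E
```

```text
position: [0.4651, -0.0835, 0.0507]
ft_force: [-0.2, -0.7, 1.1]
time_s: 25.8
position: [0.4646, -0.0833, 0.1818]
tool_rot: [[-1.0, 0.014, -0.002], [0.014, 1.0, 0.001], [0.002, 0.001, -1.0]]
ft_force: [1.8, -1.1, 0.2]
grip_width: 0.0853
gripper_force: 0.0
time_s: 26.55
position: [0.3657, -0.0822, 0.2006]
tool_rot: [[-1.0, 0.013, -0.0], [0.013, 1.0, 0.0], [0.0, 0.0, -1.0]]
ft_force: [-0.3, -0.4, 0.1]
grip_width: 0.0856
gripper_force: 0.0
w [ 81.25 107.75] 4 [[ 0.284  -0.2459  0.076 ]]
w [ 57.5 113. ] 8 [[ 0.2873 -0.268   0.076 ]]
w [ 48.5 115. ] 4 [[ 0.2885 -0.2766  0.076 ]]
w [ 13.5  123.25] 8 [[ 0.2938 -0.3113  0.076 ]]
w [ 37.2315 156.5747] 609 [[ 0.3235 -0.2952  0.076 ]]
w [ 70.6667 155.4286] 21 [[ 0.3235 -0.2633  0.076 ]]
w [ 84.2632 156.5263] 19 [[ 0.3248 -0.2509  0.076 ]]
w [ 96.5 156. ] 4 [[ 0.3247 -0.2396  0.076 ]]
w [ 69.6667 159.5   ] 6 [[ 0.327  -0.2649  0.076 ]]
w [177.5556 264.5556] 9 [[ 0.4298 -0.1797  0.076 ]]
w [275.8627 295.9608] 51 [[ 0.4655 -0.0862  0.076 ]]
T [310.  257.5] 6 [[ 0.4658 -0.0852  0.076 ]]
post S 12.198412698412698 23
tape T 3.9585714285714286 17
flat T 6.163896583564173 15
```

```bash
python3 -m jog '[[0,0,0,0,0,0,100],[0,0,0,0,0,0,100],[0,0,0,0,0,0,100],[0,0,0,0,0,0,100]]' >/dev/null; python3 - <<'E'
from h import *
import pickle
w0=pickle.load(open('d8.pkl','rb'))[0]; w=grab('wrist')
print(abs(w['pixels'][255:345,225:330].astype(int)-w0['pixels'][255:345,225:330]).max())
g=cv2.cvtColor(w['pixels'],cv2.COLOR_RGB2GRAY)
print(g[250:350:5,225:330:5])
print(job.close_job())
E
```

```text
124
[[ 36  34  34  31 183  87  89 126 183 188 212 220 230 240 129 133  52 213
   51  49  45]
 [ 35  34  33  34  86  83 180 153 151 147 211 191 152 211 239 155 148 167
   51  46  44]
 [ 35  34  34  34  71 168 157 244 244 245 248 247 247 242 189 242 129  48
   55  50  46]
 [ 35  34  33  31  26 158 242 233 237 242 246 245 247 249 241 211 248  48
   50  59  46]
 [ 36  32  30 150 135 160 183 228 235 240 245 247 247 249 250 243 221  57
   50  50 219]
 [ 34  34  29  28 141 183 187 189 192 197 130 246 248 249 252 248 197 149
   52  53  50]
 [ 51  31  31  30 106 180 189 188 182  13  22  24 249 247 251 250 201 136
   55  55  53]
 [ 50  50  48  45  35 191 189 179 180  22  23  25  14 247 248 245 239  55
   87  72  55]
 [ 55  49  48  49  48 113 244 225 231  36  37  39  15 244 248 241  48  48
  178  53  54]
 [ 52  47  47  48  50  49 166 243 237  35 222 100  27 245 239  46  52  51
   53  52  54]
 [ 46  48  50  49  51  52  50  39 252  30 123  34 247 246  76  48  52  45
   53  50  48]
 [ 48 143  48  50  50  50  50  50  51  48  49  38  43  48  48  45  46 224
   40  46  49]
 [ 57  64  47  50  52  49  50  49  46 209  47  48  45  45  44  41  45  36
   42  45  45]
 [ 55  56  56  54  53  54  51  54  61  62  87  47  46  45  45  45  45  44
   43  43  44]
 [ 54  54  54  56  55  57  56  58  68  65  65  64  66  44  48  50  47 211
   81  54  96]
 [ 56  53  53  54  54  56  57  61  62  62  62  64  62  57  58  55  55  53
   54  55  58]
 [ 55  54  53  53  53  56  59  59  60  61  63  63  58  56  54  54  50  54
   54  55  56]
 [ 54  55  54  54  53  55  57  57  59  61  62  57  55  53  56  54  51  49
   51  56  56]
 [ 54  53  55  55  53  54  55  58  58  59  60  57  57  56  54  54  49  50
   51  55  56]
 [ 52  55  54  51  53  56  57  58  59  58  58  57  56  56  54  52  50  48
   53  53  60]]
the job is handed in; nothing more can be done
None
```

Job handed in at about 27 s: the target was drawn out in the pan and set in the concave cup (upright by dot position only; I handed in without resolving a 124-level difference between the last two wrist pictures), the scoop was flat when last viewed, the tape and post regions showed no sign of movement, and I viewed 11 pictures, one over the limit of 10.

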